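Comb chocolate sticks into their tray grooves

ROBOT

A 6-joint arm with a two-finger parallel gripper is mounted at the origin on the work surface. World frame = base frame: x ahead of the robot, y to its left, z up, the work surface at z = 0. Lengths are in m, angles in degrees, forces in N, time in s.
With the tool pointing down it reaches from about 0.35 to 0.875 m from the base axis. Payload 4.2 kg.
Tool frame: the origin (TCP) lies between the finger pads; the fingertips stand 17 mm ahead of it and the grasp point (between the pads) lies 2 mm behind it; z points along the fingers, y is the line along which they close (so a half turn about z gives the same grasp; the last joint's range is limited). The gripper opens to 87 mm and grips with 3 to 60 N. Pads are 19 mm wide; open, the fingers measure 117 mm over their backs; the gripper's body (75 mm by 190 mm) begins 51 mm behind the grasp point.
Start: joints at [14.817, 22.042, 0.453, 0, -68.411, -14.817], TCP at [0.625, 0, 0.24] pointing down, gripper open.
Joint ranges: [-179.83, 179.83], [-69.29, 118.12], [-61.27, 80.66], [-181.25, 117.63], [-171.15, -9.14], [-177.46, 177.46]. Speed limits (degrees/s): [159.86, 159.86, 180, 180, 180, 180].

INTERFACE

Orientations are given as a 3x3 rotation matrix whose columns are the frame's x, y, z axes.
In Python, from station import sense, capture, r, masks_of gives the robot as it stands.
- The arm moves only by the tool apply_moves, never from a script. Its argument "steps" is a list that holds one entry, the list of rows, each a list of 7 numbers: the opening, from 0 (shut) to 1 (fully open), then the shift along the tool's x, y, z in mm, then the turn, a rotation vector about the tool's x, y, z in rad. A call has 1 to 12 rows; each row shifts and turns the commanded pose from where the row before left it, along the tool's axes as they then stand; what a row does not reach is not made up. A row lasts 1/8 s, in which the tool goes at most 62.5 mm and 10.7 degrees, less where a joint would pass 70% of its speed; a pose out of reach is approached as far as the arm can. A call with a gripper value outside its range is refused whole. The fingers move at their own pace and stop on an object; the grip force is fixed at half the most. Time passes only in rows, so rows that do not move let the fingers close. It gives the time, the measured TCP pose, the force and the opening at its end, in the units of the state.
- sense(): the state, without advancing time (a new reading comes with each control period).
- capture(name): name is "scene" or "side" or "wrist"; returns a dict with "color" (420x560x3 uint8, red, green, blue), "vfov" (degrees; the focal length in pixels is half the picture's height over the tangent of half this angle, whatever the lens; pixels are square), "cx", "cy" (the principal point, pixels), "T" (4x4, takes a point from camera to world coordinates). Camera axes: x right, y down, z forward; pixel columns grow to the right and rows downward; lengths in m; the calibration is good to about 2 mm. A picture is of the moment at which its call begins. There is no depth.
- r.finish_job(): hands the job in, once; it reports no verdict.
Trained networks look in a picture, given as the dict that the camera call returned (one of the last four; its "shot" number tells which), for a name from the list of things; names that differ only in an ending like _2 or _b are one class to them, and where a whole thing is asked for, a point or a joint stands for the part that bears it (a point fixed in the world has none). Each returns a list of dicts, best first, with "confidence" (0 to 1); they miss things now and then, are a little off and sometimes report something else, mostly with a low value. They report only what shows in the picture. A call takes as long as a camera call. They do not tell look-alikes from the thing itself.
- masks_of(picture, thing): "pixels" (420x560 bool, what is visible of it) and "box" ([left, top, width, height] in pixels, round what is visible of it).
The state is a dict: "time_s": time; "joints": joint angles; "joint_velocities": joint speeds; "effort": joint torques, N m; "tcp_pos": TCP position; "ee_rot": TCP orientation; "wrist_force": force on the tool from outside, world axes, zero at the start; "moment": the same for the moment, N m; "gripper_width": opening from 0.0 (shut) to 1.0 (fully open).
Only numpy, scipy, OpenCV 4.12 (cv2) and the standard library are available. Lean on these libraries where they do the work, as an engineer would, in place of code of your own. Each camera call takes 0.05 s, during which the arm holds its last target. There are 200 camera calls.

TASK

Take the rake from its rest and comb it through the tray until all four chocolate sticks lie down in the grooves, then stand the rake back in its rest, teeth down, and let go. Move the sticks with the rake only, never with the gripper or arm, and leave the other things on the table where they are.

Things in the scene. Friction and masses are not known exactly. Their poses are not given: they have to be found in the camera images.
- tray: White tray with grey walls, fixed, 116 (x) x 254 (y) x 30 mm. Origin at the centre of its underside; z up. Its 11 straight grooves run along its x axis, side by side along y at 22 mm pitch, the middle one at y = 0; each is 16 mm wide, 12 mm deep, 104 mm long, with its floor 6 mm above the origin. The rounded tops of the ribs between them are 18 mm above the origin. Walls 6 mm thick round the outside rise to 30 mm, 12 mm above the ribs; inside them 104 x 242 mm.
- rake_grip (a point): Rake with teal head and square wooden handle (90 g), standing teeth down in its rest. This point is on the handle axis, 90 mm above the tooth tips, the height to grip it. z is up along the handle, x along the head. Handle 20 x 20 mm, from 44 to 120 mm above the tips, its flat faces square to x and y. Head 84 mm long (x), 14 mm thick (y), 30 to 44 mm above the tips; seven teeth below it, 6 mm wide, 13 mm pitch (x), 8 mm thick (y). A half turn about z makes no difference.
- rest: Steel rake rest, fixed, a base plate 120 x 70 mm with a slot along its x axis. Origin at the centre of its underside. Slot 96 mm long (x), 18 mm wide (y), its floor 6 mm above the origin and its walls up to 32 mm. The rake stands in it on its tooth tips, head along x, loosely: leaning up to about 0.2 rad is normal.
- mould: Clear praline mould lying on the table, fixed, 200 (x) x 135 (y) x 26 mm; origin at the centre of its underside
- stick0: Dark chocolate stick, round rod 80 mm long, 12 mm thick, round ends, 12 g, slides and rolls easily. Origin at its centre, x along its length. At the start it lies askew across the ribs (centre 24 mm above the tray's origin); lying in a groove its centre is 12 mm above the tray's origin and its top is level with the ribs. A half-sunk stick can jam under teeth run low; 6 mm over the ribs they jam less.
- stick1: Dark chocolate stick, round rod 80 mm long, 12 mm thick, round ends, 12 g, slides and rolls easily. Origin at its centre, x along its length. At the start it lies askew across the ribs (centre 24 mm above the tray's origin); lying in a groove its centre is 12 mm above the tray's origin and its top is level with the ribs. A half-sunk stick can jam under teeth run low; 6 mm over the ribs they jam less.
- stick2: Dark chocolate stick, round rod 80 mm long, 12 mm thick, round ends, 12 g, slides and rolls easily. Origin at its centre, x along its length. At the start it lies askew across the ribs (centre 24 mm above the tray's origin); lying in a groove its centre is 12 mm above the tray's origin and its top is level with the ribs. A half-sunk stick can jam under teeth run low; 6 mm over the ribs they jam less.
- stick3: Dark chocolate stick, round rod 80 mm long, 12 mm thick, round ends, 12 g, slides and rolls easily. Origin at its centre, x along its length. At the start it lies askew across the ribs (centre 24 mm above the tray's origin); lying in a groove its centre is 12 mm above the tray's origin and its top is level with the ribs. A half-sunk stick can jam under teeth run low; 6 mm over the ribs they jam less.
- squeeze: Bystander: yellow squeeze bottle with a red cap, 54 mm across, 200 mm tall, easily knocked over; origin at the centre of its foot.
- cup: Bystander: white ceramic cup, 72 mm across, 70 mm tall; origin at the centre of its foot.
- jar: Bystander: amber glass jar with a steel cap, 64 mm across, 90 mm tall; origin at the centre of its foot.
- can: Bystander: tin, 70 mm across, 80 mm tall; origin at the centre of its foot.
- spatula: Bystander: spatula lying flat beyond the tray, 280 mm long, under 30 mm high; x along its length.
- bowl: Bystander: steel bowl, 120 mm across, 60 mm tall; origin at the centre of its foot.
Things that resemble listed ones, but are neither listed nor needed, are in the scene too. What is shaped like the stick3 but orange or yellow is not meant.

How it is judged:
By the outcome, as a careful person would: the job done as asked, in the order asked, and still so for the second after the job is handed in, with the robot touching nothing.
It also fails if it takes over 72 s, if anything falls off the work surface, if the arm or the gripper's body presses on something with over 40 N, if the wrist force passes 120 N, or if a joint passes its speed limit or range.

## Working session

There is one attempt and no reset: what is moved stays moved. The work goes in short steps, Python scripts to look and compute and a tool call to move; the robot and the scene stay as the last step left them, time stands still between calls to the robot, and variables do not carry over. Pictures are saved under pics/ and viewed, on a budget of 10 in all, crops included, one or two more only if the job needs it, and the job is handed in when it is done.

Besides the shell and the picture viewer there is one more tool, called after "Emit:" as name(argument=value, ...), one argument or row to a line, values as JSON. apply_moves: Moves the arm, as the interface text tells. Its arguments: {"type":"object","properties":{"steps":{"type":"array","items":{"type":"array","items":{"type":"array","items":{"type":"number"}}}}},"required":["steps"]}

```bash
ls; mkdir -p pics; cat > h.py <<'E'
import numpy as np, cv2
from station import sense, capture, r, masks_of
def f(p): return p["color"].shape[0]/2/np.tan(np.radians(p["vfov"])/2)
def ray(p,u,v):
    d=np.array([(u-p["cx"])/f(p),(v-p["cy"])/f(p),1]); T=np.array(p["T"]); return T[:3,3],T[:3,:3]@d
def onz(p,u,v,z):
    o,d=ray(p,u,v); return o+d*(z-o[2])/d[2]
def proj(p,X):
    T=np.array(p["T"]); c=T[:3,:3].T@(np.array(X)-T[:3,3]); return np.array([p["cx"]+f(p)*c[0]/c[2],p["cy"]+f(p)*c[1]/c[2]])
def save(p,n,crop=None,s=1):
    im=p["color"][:,:,::-1]
    if crop: l,t,w,h=crop; im=im[t:t+h,l:l+w]
    cv2.imwrite("pics/"+n,cv2.resize(np.ascontiguousarray(im),None,fx=s,fy=s,interpolation=cv2.INTER_CUBIC))
E
python3 - <<'E'
from h import *
ps={n:capture(n) for n in("scene","side","wrist")}
ims=[ps[n]["color"] for n in("scene","side")]
cv2.imwrite("pics/a.png",ps["scene"]["color"][:,:,::-1]);cv2.imwrite("pics/b.png",ps["side"]["color"][:,:,::-1]);cv2.imwrite("pics/c.png",ps["wrist"]["color"][:,:,::-1])
for n in ps:
    p=ps[n];print(n,p["vfov"],p["cx"],p["cy"],np.round(p["T"],3).tolist())
    for t in ("tray","rake_grip","rest","stick0"):
        for m in masks_of(p,t): print(n,t,round(m["confidence"],2),m["box"])
E
```

```text
pics
scene 57.71147307141229 284.9565320906062 211.06895365838938 [[0.639, 0.488, -0.594, 1.141], [0.769, -0.411, 0.49, -0.486], [-0.005, -0.77, -0.638, 0.715], [0.0, 0.0, 0.0, 1.0]]
scene tray 0.74 [249.1, 190.2, 97.5, 66.4]
scene rest 0.66 [324.9, 169.9, 28.0, 25.5]
scene stick0 0.7 [298.0, 267.4, 12.3, 22.9]
scene stick0 0.65 [307.8, 206.2, 3.7, 18.9]
scene stick0 0.46 [270.4, 223.6, 25.0, 11.5]
scene stick0 0.31 [335.9, 163.3, 11.5, 19.5]
side 52.023707701244135 282.3952888432636 210.99887539173548 [[-0.783, -0.443, 0.436, 0.253], [-0.622, 0.569, -0.538, 0.433], [-0.01, -0.693, -0.721, 0.679], [0.0, 0.0, 0.0, 1.0]]
side tray 0.98 [220.9, 210.9, 132.5, 121.8]
side rake_grip 0.67 [212.5, 364.5, 35.4, 50.5]
side rest 0.73 [196.9, 359.5, 71.9, 58.9]
side rest 0.36 [282.5, 250.2, 36.8, 9.9]
side stick0 0.78 [282.1, 251.1, 38.1, 7.3]
side stick0 0.77 [290.9, 239.6, 37.6, 10.4]
side stick0 0.61 [337.1, 296.8, 26.4, 43.1]
side stick0 0.58 [271.3, 256.1, 11.9, 35.5]
side stick0 0.48 [260.5, 270.6, 5.0, 32.8]
side stick0 0.46 [258.6, 190.1, 16.1, 27.5]
wrist 64.3507625230033 283.8838461262219 211.57457424717103 [[-1.0, 0.001, -0.001, 0.625], [0.001, 0.955, 0.297, -0.081], [0.001, 0.297, -0.955, 0.383], [0.0, 0.0, 0.0, 1.0]]
wrist tray 0.65 [287.3, 105.0, 136.1, 188.6]
wrist rest 0.41 [84.2, 0.0, 71.2, 217.1]
wrist stick0 0.98 [318.4, 181.1, 66.1, 39.7]
wrist stick0 0.88 [177.3, 101.9, 66.0, 40.3]
wrist stick0 0.87 [435.0, 218.8, 61.6, 28.3]
wrist stick0 0.84 [313.3, 252.0, 42.0, 44.0]
wrist stick0 0.81 [324.8, 151.6, 62.4, 40.7]
wrist stick0 0.69 [315.3, 227.8, 50.8, 45.2]
```

View pics/a.png

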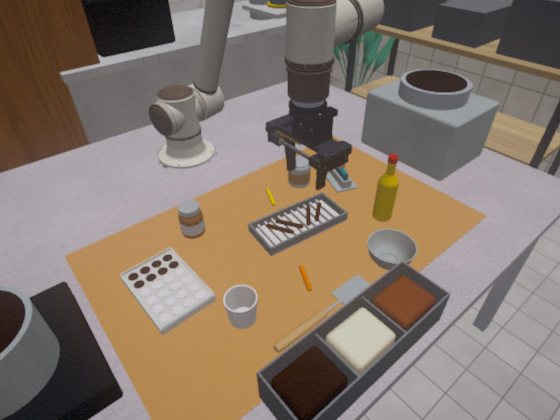

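View pics/b.png

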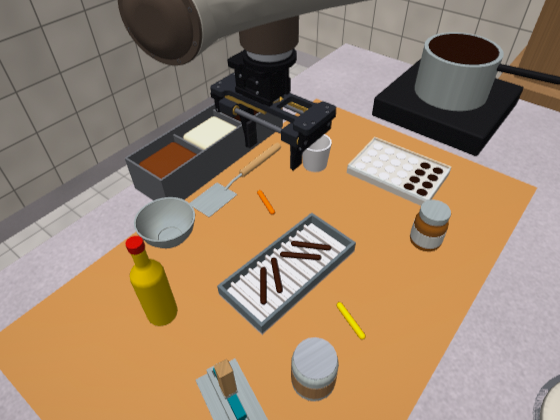

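Scene shows the tray at (298,222), the rake in its rest at (340,178), the bottle at (386,195), the jar at (190,218) and the can at (299,175). Side shows the tray at (288,270) with four dark sticks, the rake handle at (226,378) with a teal head at (236,405), and the orange and yellow decoys at (266,202) and (350,320).

```bash
python3 - <<'E'
import cv2,numpy as np
b=cv2.imread("pics/b.png");c=cv2.imread("pics/c.png")
x=cv2.resize(b[205:345,190:370],None,fx=3.3,fy=3.3,interpolation=2)[:, :]
y=cv2.resize(b[340:420,180:360],None,fx=3.3,fy=3.3,interpolation=2)
w=np.vstack([cv2.resize(b[205:335,200:360],(369,300),interpolation=2),cv2.resize(b[330:420,190:310],(369,277),interpolation=2)])
out=np.zeros((600,800,3),np.uint8);out[:577,:369]=w
cc=c; out[:315,375:795]=cv2.resize(cc,(420,315),interpolation=cv2.INTER_AREA)
a=cv2.imread("pics/a.png");out[318:598,375:795]=cv2.resize(a[130:270,220:430],(420,280),interpolation=2)
cv2.imwrite("pics/d.png",out)
E
```

```text
(no output)
```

View pics/d.png

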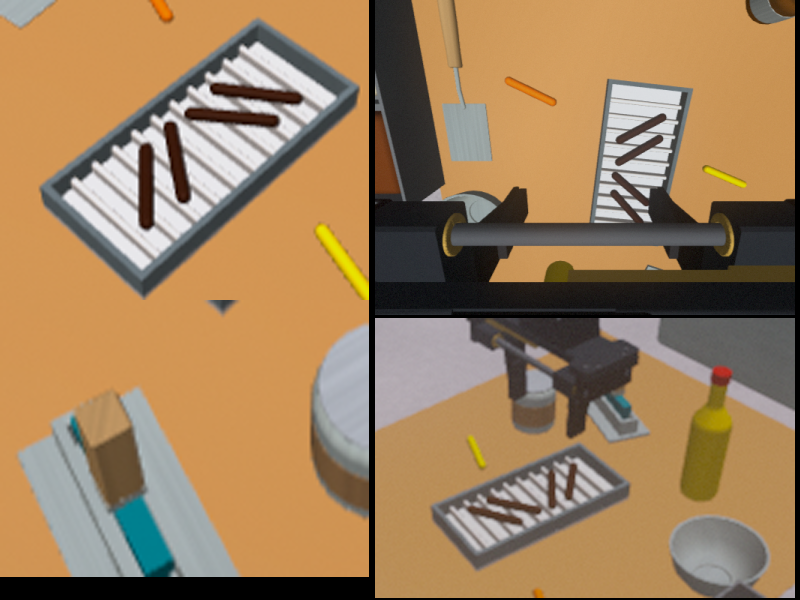

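```bash
cat >> h.py <<'E'
from scipy.optimize import minimize
def hull(p,P):
    q=np.array([proj(p,x) for x in P]); m=np.zeros((420*4,560*4),np.uint8)
    cv2.fillConvexPoly(m,cv2.convexHull(np.round(q*4).astype(np.int32)),1); return cv2.resize(m*255.,(560,420),interpolation=cv2.INTER_AREA)/255 
def box(x,y,a,L,W,z0,z1):
    c,s=np.cos(a),np.sin(a)
    return [(x+c*u*L/2-s*v*W/2,y+s*u*L/2+c*v*W/2,z) for u in(-1,1) for v in(-1,1) for z in(z0,z1)]
def fit(ms,x0,L,W,z0,z1):
    def cost(q):
        t=0
        for p,m in ms:
            h=hull(p,box(q[0],q[1],q[2],L,W,z0,z1)); t+=1-np.minimum(h,m).sum()/np.maximum(h,m).sum()
        return t
    S=[np.array(x0)]+[np.array(x0)+d for d in([.03,0,0],[0,.03,0],[0,0,.2])]
    o=minimize(cost,x0,method="Nelder-Mead",options=dict(initial_simplex=S,maxiter=250,xatol=1e-4)); return o.x,o.fun
E
python3 - <<'E'
from h import *
s=capture("side"); c=capture("scene")
g=onz(s,288,270,.015);print("tray guess",g)
M={k:masks_of(k_,"tray") for k,k_ in(("s",s),("c",c))}
ms=[(s,M["s"][0]["pixels"].astype(float)),(c,M["c"][0]["pixels"].astype(float))]
for mm in(ms[:1],ms):
  for a0 in (1.4,0.0): print(fit(mm,[g[0],g[1],a0],.254,.116,0,.03))
for n,p in(("side",s),("scene",c)):
    for m in masks_of(p,"stick0"):
        v,u=np.nonzero(m["pixels"]); P=np.c_[u,v].astype(float); d=P-P.mean(0); _,_,V=np.linalg.svd(d,full_matrices=False); t=d@V[0]
        e=[onz(p,*(P.mean(0)+V[0]*k),.024) for k in(t.min(),t.max())]; print(n,round(m["confidence"],2),P.mean(0).round(),np.round(e,3)[:,:2].tolist(), s["color"][int(P.mean(0)[1]),int(P.mean(0)[0])] if n=="side" else "")
for t in("squeeze","cup","jar","can","spatula","bowl","mould"):
    for n,p in(("side",s),("scene",c)):
        for m in masks_of(p,t)[:2]:
            b=m["box"]; print(t,n,round(m["confidence"],2),onz(p,b[0]+b[2]/2,b[1]+b[3]*.85,0.01).round(3))
print("rest",onz(s,232,400,.03),onz(c,341,180,.02))
for q in masks_of(s,"rake_grip")[:1]:
    print(onz(s,225,366,.126)) 
E
```

```text
tray guess [0.55060789 0.05274082 0.015     ]
(array([0.55283879, 0.04582094, 1.46078418]), np.float64(0.123827406617522))
(array([0.55277222, 0.04575786, 1.46016743]), np.float64(0.123827406617522))
(array([0.55265309, 0.04694601, 1.46298843]), np.float64(0.28932123565837453))
(array([0.5523269 , 0.04630544, 1.46289102]), np.float64(0.2864805742835381))
side 0.76 [309. 244.] [[0.583, 0.002], [0.518, -0.035]] [68 34 19]
side 0.75 [263. 285.] [[0.589, 0.08], [0.537, 0.141]] [58 24 10]
side 0.65 [300. 255.] [[0.583, 0.036], [0.516, -0.006]] [64 30 15]
side 0.65 [351. 320.] [[0.436, 0.058], [0.365, 0.089]] [232 226   0]
side 0.5 [276. 275.] [[0.588, 0.051], [0.529, 0.105]] [60 26 12]
side 0.48 [266. 201.] [[0.732, -0.073], [0.661, -0.039]] [235 128   0]
scene 0.6 [287. 223.] [[0.518, -0.001], [0.575, 0.034]] 
scene 0.46 [317. 212.] [[0.533, 0.142], [0.583, 0.084]] 
scene 0.46 [305. 279.] [[0.682, -0.062], [0.751, -0.095]] 
scene 0.38 [270. 197.] [[0.384, 0.066], [0.455, 0.035]] 
squeeze side 0.77 [0.69  0.271 0.01 ]
squeeze side 0.43 [0.461 0.304 0.01 ]
squeeze scene 0.7 [0.669 0.289 0.01 ]
cup side 0.77 [ 0.686 -0.239  0.01 ]
cup scene 0.56 [ 0.719 -0.261  0.01 ]
jar side 0.6 [ 0.372 -0.182  0.01 ]
jar scene 0.93 [ 0.392 -0.198  0.01 ]
can side 0.71 [0.384 0.203 0.01 ]
can scene 0.87 [0.413 0.173 0.01 ]
spatula side 0.67 [ 0.751 -0.02   0.01 ]
spatula scene 0.82 [ 0.858 -0.156  0.01 ]
spatula scene 0.52 [0.523 0.243 0.01 ]
bowl side 0.83 [0.796 0.141 0.01 ]
bowl scene 0.81 [0.812 0.135 0.01 ]
mould side 0.94 [ 0.487 -0.258  0.01 ]
mould scene 0.64 [ 0.611 -0.378  0.01 ]
rest [0.46471265 0.2970559  0.03      ] [0.49060567 0.28097614 0.02      ]
[0.47087809 0.29075834 0.126     ]
```

```bash
python3 - <<'E'
from h import *
q=sense();print(q["time_s"],q["tcp_pos"],np.round(q["ee_rot"],3).tolist())
s=capture("side")
print(onz(s,214.4,370.6,.032),onz(s,243.7,417,.032))
# plate left edge
print(onz(s,190+20/3.075,330+(455-300)/3.078,.0),onz(s,190+135/3.075,330+(390-300)/3.078,.0))
E
```

```text
1.8 [6.24967733e-01 1.71140676e-05 2.39539654e-01] [[0.0, -1.0, -0.0], [-1.0, -0.0, -0.0], [0.0, 0.0, -1.0]]
[0.51562436 0.28191702 0.032     ] [0.43467044 0.30447928 0.032     ]
[0.53977112 0.30340938 0.        ] [0.51685871 0.24087688 0.        ]
```

Emit:
apply_moves(
  steps=[
    [[1, -44, 25, -5, 0, 0, 0], [1, -44, 25, -5, 0, 0, 0], [1, -44, 25, -5, 0, 0, 0], [1, -44, 25, -5, 0, 0, 0], [1, -44, 25, -5, 0, 0, 0], [1, -44, 25, -5, 0, 0, 0], [1, 0, 0, 0, 0, 0, 0]],
  ],
)

```text
time_s: 2.72
tcp_pos: [0.4738, 0.2667, 0.2702]
ee_rot: [[0.005, -1.0, 0.001], [-1.0, -0.005, 0.001], [-0.001, -0.001, -1.0]]
wrist_force: [-0.8, 0.4, -0.1]
gripper_width: 0.995
```

```bash
python3 - <<'E'
from h import *
p=capture("wrist"); save(p,"e.png"); print(p["T"])
for t in("rake_grip","rest","tray","can"):
    for m in masks_of(p,t): print(t,round(m["confidence"],2),m["box"])
E
```

```text
[[-9.99990381e-01 -4.37732005e-03  2.76463431e-04  4.73789705e-01]
 [-4.09520127e-03  9.54394811e-01  2.98519301e-01  1.85101928e-01]
 [-1.57056979e-03  2.98515298e-01 -9.54403557e-01  4.14774481e-01]
 [ 0.00000000e+00  0.00000000e+00  0.00000000e+00  1.00000000e+00]]
rake_grip 0.94 [249.6, 186.2, 73.6, 57.3]
rest 0.84 [233.0, 152.8, 104.9, 87.9]
tray 0.86 [148.8, 0.0, 113.6, 102.2]
tray 0.7 [233.2, 153.8, 106.4, 85.4]
can 0.72 [320.0, 76.9, 78.1, 71.8]
```

View pics/e.png

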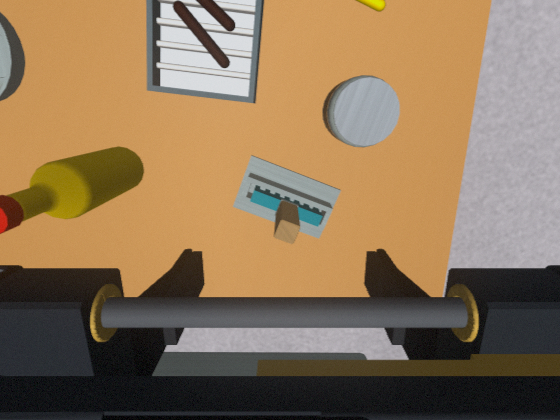

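```bash
python3 - <<'E'
from h import *
p=capture("wrist")
C=np.array([onz(p,*c,.004) for c in((251,155),(340,188),(322,240),(233,207))]);print(C.round(4).tolist(),C.mean(0))
print("yaw",np.degrees(np.arctan2(*(C[0]-C[1]+C[3]-C[2])[[1,0]])))
H=[onz(p,*c,.048) for c in((251,201),(322,226),(327,213),(256,190))];print("head",np.round(H,4).tolist(),np.mean(H,0))
print("top",onz(p,287,236,.126))
save(p,"f.png",(225,145,125,105),6)
E
```

```text
[[0.5154, 0.2368, 0.004], [0.4047, 0.2784, 0.004], [0.4251, 0.3487, 0.004], [0.5405, 0.303, 0.004]] [0.4714332  0.29173796 0.004     ]
yaw -21.09912502798572
head [[0.5127, 0.2829, 0.048], [0.431, 0.3133, 0.048], [0.4258, 0.2974, 0.048], [0.5067, 0.2701, 0.048]] [0.46904326 0.29094853 0.048     ]
top [0.47244756 0.2950207  0.126     ]
```

View pics/f.png

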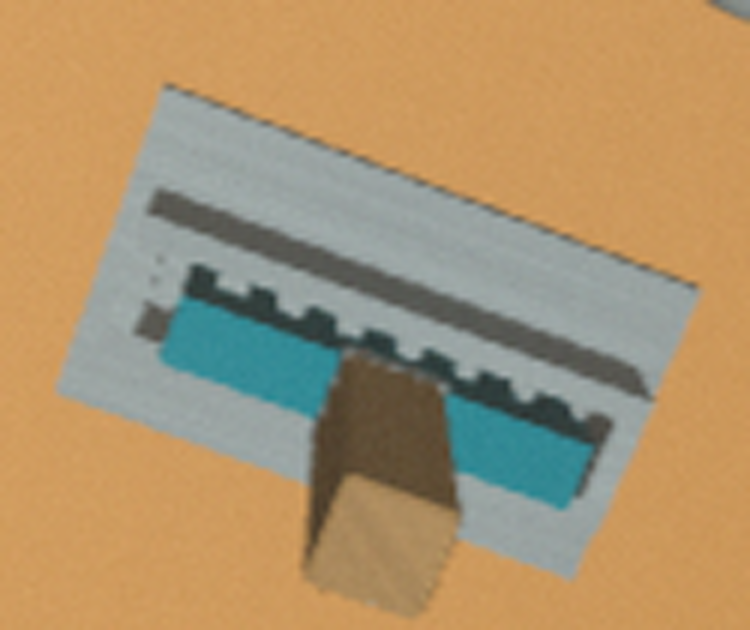

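Emit:
apply_moves(
  steps=[
    [[1, -27, 3, 0, 0, 0, -0.1745], [1, 0, 0, 15, 0, 0, -0.1745], [1, 0, 0, 15, 0, 0, -0.1745], [1, 0, 0, 15, 0, 0, -0.1745], [1, 0, 0, 15, 0, 0, -0.1745], [1, 0, 0, 15, 0, 0, -0.1745], [1, 0, 0, 15, 0, 0, -0.1745], [1, 0, 0, 0, 0, 0, 0]],
  ],
)

```text
time_s: 4.03
tcp_pos: [0.4719, 0.2897, 0.1783]
ee_rot: [[0.938, -0.346, -0.002], [-0.346, -0.938, -0.002], [-0.001, 0.003, -1.0]]
wrist_force: [0.4, -0.5, 0.6]
gripper_width: 0.997
```

```bash
python3 - <<'E'
from h import *
p=capture("wrist"); q=sense(); print(q["tcp_pos"],np.round(q["ee_rot"],3).tolist(),np.round(q["joints"],1))
for t in("rake_grip","rest"):
    for m in masks_of(p,t): print(t,round(m["confidence"],2),m["box"])
for m in masks_of(capture("side"),"rake_grip"): print(m["box"])
save(p,"g.png")
E
```

```text
[0.47237528 0.29021475 0.17929188] [[0.938, -0.346, -0.001], [-0.346, -0.938, -0.001], [-0.0, 0.001, -1.0]] [ 48.3  18.2 -14.6   0.  -57.3  21.4]
rake_grip 0.79 [259.2, 153.1, 35.8, 109.1]
rest 0.76 [242.8, 131.1, 71.4, 126.0]
```

View pics/g.png

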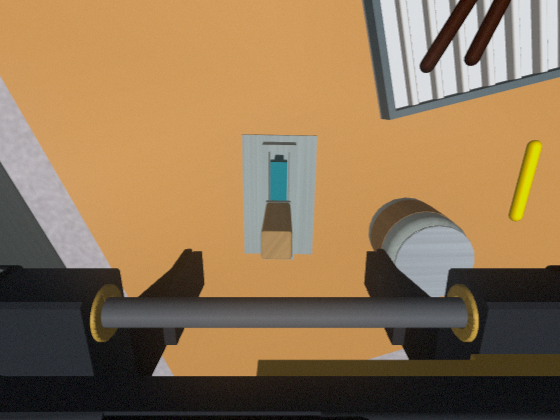

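```bash
python3 - <<'E'
from h import *
p=capture("wrist"); q=sense(); R=np.array(q["ee_rot"]);t=np.array(q["tcp_pos"])
for c,z in(((276.5,246),.126),((278,180),.05),((279.5,194),.003)):
    X=onz(p,*c,z); print(X.round(4),(R.T@(X-t)*1000).round(1))
E
```

```text
[0.471  0.2974 0.126 ] [-3.4 -5.4 54.3]
[0.4969 0.2883 0.05  ] [ 24.   -5.6 130.3]
[0.4742 0.2961 0.003 ] [ -0.   -5.  177.3]
```

Emit:
apply_moves(
  steps=[
    [[1, -3, -5, 20, 0, 0, 0], [1, 0, 0, 25, 0, 0, 0], [1, 0, 0, 25, 0, 0, 0], [1, 0, 0, 15, 0, 0, 0], [1, 0, 0, 0, 0, 0, 0], [0, 0, 0, 0, 0, 0, 0], [0, 0, 0, 0, 0, 0, 0], [0, 0, 0, 0, 0, 0, 0], [0, 0, 0, 0, 0, 0, 0], [0, 0, 0, 0, 0, 0, 0]],
  ],
)

```text
time_s: 5.58
tcp_pos: [0.4709, 0.2968, 0.0947]
ee_rot: [[0.94, -0.342, 0.0], [-0.342, -0.94, 0.0], [0.0, -0.0, -1.0]]
wrist_force: [-0.2, 1.2, -0.0]
gripper_width: 0.516
```

Emit:
apply_moves(
  steps=[
    [[0, 0, 0, 0, 0, 0, 0], [0, 0, 0, 0, 0, 0, 0], [0, 0, 0, 0, 0, 0, 0], [0, 0, 0, 0, 0, 0, 0], [0, 0, 0, 0, 0, 0, 0], [0, 0, 0, 0, 0, 0, 0]],
  ],
)

```text
time_s: 6.32
tcp_pos: [0.4708, 0.2967, 0.0945]
ee_rot: [[0.94, -0.342, -0.0], [-0.342, -0.94, -0.0], [-0.0, 0.0, -1.0]]
wrist_force: [0.7, -0.0, 0.2]
gripper_width: 0.226
```

Emit:
apply_moves(
  steps=[
    [[0, 0, 0, -25, 0, 0, 0], [0, 0, 0, -30, 0, 0, 0], [0, 0, 0, -30, 0, 0, 0], [0, 34, 25, 0, 0, 0, 0], [0, 34, 25, 0, 0, 0, 0], [0, 34, 25, 0, 0, 0, 0], [0, 34, 24, 0, 0, 0, 0], [0, 0, 0, 0, 0, 0, -0.12], [0, 0, 0, 0, 0, 0, -0.12], [0, 0, 0, 0, 0, 0, 0]],
  ],
)

```text
time_s: 7.58
tcp_pos: [0.5646, 0.1569, 0.1791]
ee_rot: [[0.994, -0.111, -0.001], [-0.111, -0.994, -0.0], [-0.001, 0.0, -1.0]]
wrist_force: [-0.6, 0.6, -1.2]
gripper_width: 0.231
```

```bash
python3 - <<'E'
from h import *
p=capture("wrist"); s=capture("side");c=capture("scene")
im=np.zeros((600,800,3),np.uint8)
im[:420,:560]=p["color"][:,:,::-1]
im[420:600,:240]=cv2.resize(s["color"][200:335,190:370,::-1],(240,180))
im[420:600,250:550]=cv2.resize(c["color"][150:270,220:420,::-1],(300,180))
im[0:420,562:800]=cv2.resize(s["color"][140:340,225:338,::-1],(238,420))
cv2.imwrite("pics/i.png",im)
E
```

```text
(no output)
```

View pics/i.png

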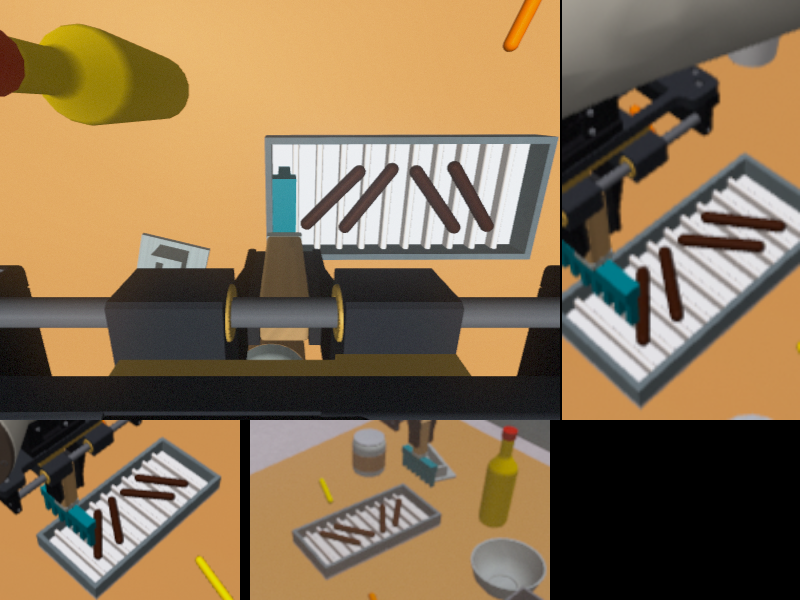

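```bash
python3 - <<'E'
from h import *
p=capture("wrist"); q=sense(); R=np.array(q["ee_rot"]);t=np.array(q["tcp_pos"])
T0=np.array([.553,.046,0]);a=-.11;B=np.array([[np.cos(a),-np.sin(a),0],[np.sin(a),np.cos(a),0],[0,0,1]])
for c,z in(((265,137),.03),((557,137),.03),((530,259),.03),((272,144),.03),((281,205),.13-.044-.0)):
    X=onz(p,*c,z); print(X.round(4),"tray",(B.T@(X-T0)*1000).round(1),"tool",(R.T@(X-t)*1000).round(1))
m=masks_of(p,"tray")
for k in m[:2]: print(k["confidence"],k["box"])
print("tcp in tray",(B.T@(t-T0)*1000).round(1))
g=masks_of(p,"rake_grip")
for k in g[:2]: print(k["confidence"],k["box"])
E
```

```text
[0.6238 0.1677 0.03  ] tray [ 57.  128.8  30. ] tool [ 57.7 -16.9 149.5]
[ 0.5958 -0.0825  0.03  ] tray [  56.7 -123.    30. ] tool [ 57.4 234.9 149.5]
[ 0.4811 -0.0716  0.03  ] tray [ -58.6 -124.8   30. ] tool [-57.8 236.7 149.5]
[0.6172 0.1624 0.03  ] tray [ 51.  122.8  30. ] tool [ 51.7 -10.9 149.5]
[0.5776 0.1586 0.086 ] tray [ 12.1 114.6  86. ] tool [12.8 -2.7 93.5]
0.92 [266.6, 135.7, 290.9, 124.8]
tcp in tray [ -0.6 111.9 179.5]
0.65 [258.6, 163.4, 50.1, 177.5]
```

Emit:
apply_moves(
  steps=[
    [[0, 0, 0, 22, 0, 0, 0], [0, 0, 0, 22, 0, 0, 0], [0, 0, 0, 22, 0, 0, 0], [0, 0, 0, 0, 0, 0, 0], [0, 0, 9, 0, 0, 0, 0], [0, 0, 9, 0, 0, 0, 0], [0, 0, 9, 0, 0, 0, 0], [0, 0, 9, 0, 0, 0, 0], [0, 0, 9, 0, 0, 0, 0], [0, 0, 9, 0, 0, 0, 0], [0, 0, 9, 0, 0, 0, 0], [0, 0, 9, 0, 0, 0, 0]],
  ],
)

```text
time_s: 9.38
tcp_pos: [0.5585, 0.0866, 0.1159]
ee_rot: [[0.994, -0.109, 0.005], [-0.109, -0.994, 0.003], [0.005, -0.004, -1.0]]
wrist_force: [-2.7, 6.5, 12.2]
gripper_width: 0.227
```

```bash
cat >> h.py <<'E'
T0=np.array([.5528,.048,0]);a=-.11;B=np.array([[np.cos(a),-np.sin(a),0],[np.sin(a),np.cos(a),0],[0,0,1]])
def sticks(*ns):
    for n in ns:
        p=capture(n)
        for m in masks_of(p,"stick0"):
            v,u=np.nonzero(m["pixels"]); P=np.c_[u,v].astype(float); k=P.mean(0); d=P-k; _,_,V=np.linalg.svd(d,full_matrices=False); t=d@V[0]
            col=np.median(p["color"][v,u],0)
            if col[0]>120: continue
            e=[B.T@(onz(p,*(k+V[0]*w),.018)-T0)*1000 for w in(t.min(),t.max())]
            print(n,round(m["confidence"],2),k.round(),"tray xy",np.round(e)[:,:2].tolist())
E
python3 - <<'E'
from h import *
sticks("side","wrist","scene")
E
```

```text
side 0.76 [302. 255.] tray xy [[31.0, -16.0], [-25.0, -58.0]]
side 0.69 [271. 281.] tray xy [[38.0, 44.0], [-32.0, 46.0]]
side 0.6 [311. 245.] tray xy [[39.0, -47.0], [-25.0, -91.0]]
wrist 0.75 [306. 202.] tray xy [[36.0, 16.0], [-10.0, 30.0]]
wrist 0.74 [419. 220.] tray xy [[34.0, -42.0], [-34.0, -89.0]]
wrist 0.69 [375. 223.] tray xy [[30.0, -7.0], [-35.0, -58.0]]
wrist 0.61 [268. 221.] tray xy [[38.0, 46.0], [-23.0, 55.0]]
scene 0.55 [308. 219.] tray xy [[-8.0, 33.0], [17.0, 23.0]]
scene 0.41 [291. 224.] tray xy [[-33.0, -47.0], [20.0, -6.0]]
```

Emit:
apply_moves(
  steps=[
    [[0, 0, 9, 0, 0, 0, 0], [0, 0, 9, 0, 0, 0, 0], [0, 0, 9, 0, 0, 0, 0]],
  ],
)

```text
time_s: 10.05
tcp_pos: [0.5565, 0.0599, 0.1171]
ee_rot: [[0.994, -0.107, 0.007], [-0.107, -0.994, 0.003], [0.007, -0.003, -1.0]]
wrist_force: [-1.7, 2.8, 13.2]
gripper_width: 0.226
```

```bash
python3 - <<'E'
from h import *
sticks("side","wrist")
E
```

```text
side 0.62 [308. 255.] tray xy [[15.0, -30.0], [-27.0, -60.0]]
side 0.57 [290. 276.] tray xy [[15.0, 9.0], [-35.0, 16.0]]
side 0.55 [311. 245.] tray xy [[39.0, -46.0], [-25.0, -92.0]]
side 0.53 [273. 281.] tray xy [[37.0, 43.0], [-41.0, 45.0]]
wrist 0.78 [298. 190.] tray xy [[36.0, 1.0], [10.0, 1.0]]
wrist 0.76 [338. 224.] tray xy [[29.0, -6.0], [-34.0, -56.0]]
wrist 0.71 [382. 222.] tray xy [[34.0, -41.0], [-34.0, -88.0]]
wrist 0.63 [243. 217.] tray xy [[39.0, 41.0], [-38.0, 46.0]]
```

```bash
cat >> h.py <<'E'
def comp(n):
    p=capture("wrist"); s=capture("side")
    im=np.zeros((600,800,3),np.uint8)
    im[:300,:]=cv2.resize(p["color"][110:260,140:540,::-1],(800,300),interpolation=2)
    im[300:]=cv2.resize(s["color"][205:340,200:380,::-1],(800,300),interpolation=2) if 0 else 0
    z=cv2.resize(s["color"][200:340,195:375,::-1],(386,300),interpolation=2); im[300:,:386]=z
    c=capture("scene"); im[300:,395:795]=cv2.resize(c["color"][180:270,240:360,::-1],(400,300),interpolation=2)
    cv2.imwrite("pics/"+n,im)
E
python3 -c "
from h import *
comp('j.png')"
```

```text
(no output)
```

View pics/j.png

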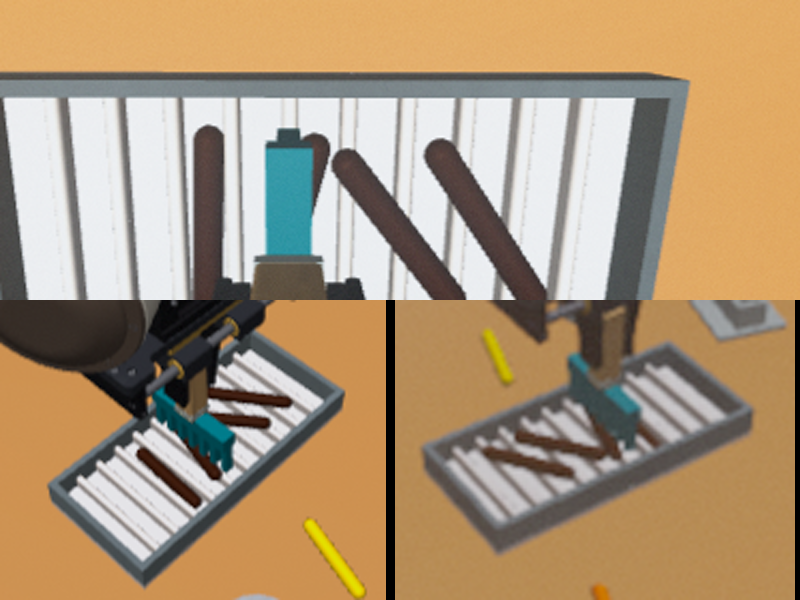

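The picture shows stick D down in its groove (209,220), and C askew under the teeth at (315,150), its -x end trailing behind the rake. Lift, step back and push again.

Emit:
apply_moves(
  steps=[
    [[0, 0, 0, -14, 0, 0, 0], [0, 0, 0, -16, 0, 0, 0], [0, 0, -18, 0, 0, 0, 0], [0, 0, 0, 0, 0, 0, 0]],
  ],
)

```text
time_s: 10.9
tcp_pos: [0.556, 0.0779, 0.1434]
ee_rot: [[0.994, -0.108, -0.0], [-0.108, -0.994, 0.0], [-0.0, -0.0, -1.0]]
wrist_force: [-0.7, 0.4, -1.0]
gripper_width: 0.227
```

```bash
python3 - <<'E'
from h import *
q=sense();print((B.T@(np.array(q["tcp_pos"])-T0)*1000).round(1),q["wrist_force"])
sticks("side","wrist","scene")
E
```

```text
[-1.000e-01  3.010e+01  1.434e+02] [-0.67740422  0.42302283 -0.98103652]
side 0.53 [309. 244.] tray xy [[39.0, -46.0], [-23.0, -90.0]]
side 0.46 [306. 255.] tray xy [[19.0, -26.0], [-27.0, -59.0]]
wrist 0.98 [320. 207.] tray xy [[36.0, -0.0], [-38.0, -1.0]]
wrist 0.62 [395. 207.] tray xy [[34.0, -41.0], [-33.0, -89.0]]
wrist 0.59 [356. 210.] tray xy [[30.0, -7.0], [-35.0, -58.0]]
scene 0.62 [297. 222.] tray xy [[-39.0, -5.0], [35.0, -5.0]]
scene 0.41 [279. 229.] tray xy [[-38.0, -83.0], [24.0, -39.0]]
scene 0.38 [310. 217.] tray xy [[-35.0, 40.0], [35.0, 40.0]]
```

Emit:
apply_moves(
  steps=[
    [[0, 0, 22, 0, 0, 0, 0], [0, 0, 0, 15, 0, 0, 0], [0, 0, 0, 15, 0, 0, 0], [0, 0, 0, 0, 0, 0, 0], [0, 0, 8, 0, 0, 0, 0], [0, 0, 8, 0, 0, 0, 0], [0, 0, 8, 0, 0, 0, 0], [0, 0, 8, 0, 0, 0, 0], [0, 0, 8, 0, 0, 0, 0], [0, 0, 8, 0, 0, 0, 0]],
  ],
)

```text
time_s: 12.45
tcp_pos: [0.5482, 0.0065, 0.1136]
ee_rot: [[0.994, -0.109, 0.0], [-0.109, -0.994, 0.0], [0.0, -0.0, -1.0]]
wrist_force: [0.4, -0.5, -0.8]
gripper_width: 0.229
```

```bash
python3 - <<'E'
from h import *
q=sense();print((B.T@(np.array(q["tcp_pos"])-T0)*1000).round(1),q["wrist_force"])
sticks("side","wrist","scene")
E
```

```text
[  0.  -41.8 113.6] [ 0.36097797 -0.45979487 -0.81508946]
side 0.78 [291. 268.] tray xy [[32.0, -1.0], [-44.0, -1.0]]
side 0.73 [273. 282.] tray xy [[35.0, 43.0], [-41.0, 45.0]]
side 0.57 [305. 256.] tray xy [[35.0, -41.0], [-38.0, -42.0]]
wrist 0.88 [232. 220.] tray xy [[36.0, -2.0], [-41.0, -2.0]]
wrist 0.72 [322. 212.] tray xy [[39.0, -49.0], [-30.0, -93.0]]
wrist 0.7 [174. 217.] tray xy [[39.0, 40.0], [-38.0, 43.0]]
wrist 0.55 [283. 259.] tray xy [[36.0, -41.0], [-108.0, -41.0]]
scene 0.66 [278. 231.] tray xy [[-34.0, -88.0], [30.0, -49.0]]
scene 0.53 [301. 226.] tray xy [[-1.0, -5.0], [35.0, -5.0]]
scene 0.43 [310. 216.] tray xy [[-37.0, 39.0], [35.0, 39.0]]
```

Emit:
apply_moves(
  steps=[
    [[0, 0, 8, 0, 0, 0, 0], [0, 0, 8, 0, 0, 0, 0], [0, 0, 8, 0, 0, 0, 0], [0, 0, 8, 0, 0, 0, 0], [0, 0, 8, 0, 0, 0, 0], [0, 0, 8, 0, 0, 0, 0]],
  ],
)

```text
time_s: 13.5
tcp_pos: [0.543, -0.0412, 0.1136]
ee_rot: [[0.994, -0.109, 0.0], [-0.109, -0.994, 0.0], [0.0, -0.0, -1.0]]
wrist_force: [0.1, 0.9, -1.0]
gripper_width: 0.227
```

```bash
python3 - <<'E'
from h import *
q=sense();print((B.T@(np.array(q["tcp_pos"])-T0)*1000).round(1),q["wrist_force"])
sticks("side","wrist","scene")
E
```

```text
[ 1.000e-01 -8.980e+01  1.136e+02] [ 0.13592608  0.90611033 -0.95243342]
side 0.8 [293. 270.] tray xy [[32.0, -1.0], [-47.0, -0.0]]
side 0.76 [307. 256.] tray xy [[32.0, -42.0], [-40.0, -44.0]]
side 0.68 [310. 247.] tray xy [[45.0, -64.0], [-34.0, -64.0]]
side 0.61 [273. 282.] tray xy [[36.0, 43.0], [-43.0, 45.0]]
wrist 0.87 [250. 203.] tray xy [[47.0, -64.0], [-24.0, -64.0]]
wrist 0.77 [170. 219.] tray xy [[37.0, -3.0], [-39.0, -3.0]]
wrist 0.73 [112. 218.] tray xy [[39.0, 40.0], [-37.0, 42.0]]
wrist 0.6 [226. 216.] tray xy [[41.0, -44.0], [-38.0, -47.0]]
```

Emit:
apply_moves(
  steps=[
    [[0, 0, 0, -30, 0, 0, 0], [0, 0, 0, -36, 0, 0, 0], [0, -11, -40, 0, 0, 0, 0], [0, -11, -40, 0, 0, 0, 0], [0, -11, -40, 0, 0, 0, 0], [0, -11, -40, 0, 0, 0, 0], [0, -11, -40, 0, 0, 0, 0], [0, 0, 0, 0, 0, 0, 0]],
  ],
)

```text
time_s: 14.8
tcp_pos: [0.5099, 0.1668, 0.1796]
ee_rot: [[0.995, -0.105, 0.0], [-0.105, -0.995, 0.0], [0.0, -0.0, -1.0]]
wrist_force: [-0.3, -0.6, -0.6]
gripper_width: 0.232
```

```bash
python3 - <<'E'
from h import *
sticks("wrist","side"); comp("k.png")
E
```

```text
wrist 0.91 [457. 137.] tray xy [[39.0, -40.0], [-38.0, -42.0]]
wrist 0.83 [481. 129.] tray xy [[47.0, -61.0], [-31.0, -61.0]]
wrist 0.82 [361. 138.] tray xy [[38.0, 44.0], [-40.0, 47.0]]
wrist 0.73 [410. 141.] tray xy [[35.0, 1.0], [-42.0, 1.0]]
side 0.76 [294. 271.] tray xy [[22.0, -2.0], [-44.0, -0.0]]
side 0.53 [306. 255.] tray xy [[31.0, -42.0], [-38.0, -45.0]]
side 0.48 [313. 249.] tray xy [[30.0, -64.0], [-33.0, -64.0]]
side 0.41 [280. 287.] tray xy [[-7.0, 44.0], [-38.0, 43.0]]
```

View pics/k.png

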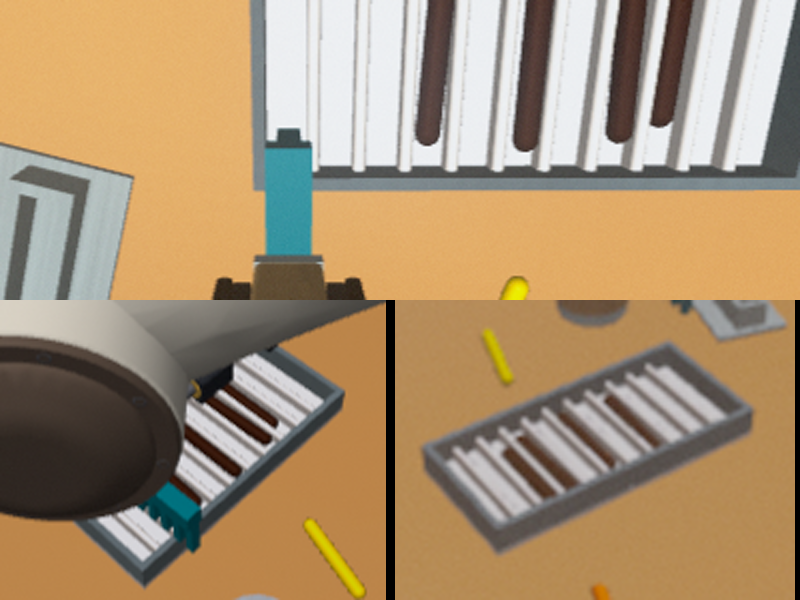

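All four sticks sit in grooves: the ends show at (428,135), (525,140), (620,132) and (664,118), each between ribs. Now to bring the rake back above the rest.

Emit:
apply_moves(
  steps=[
    [[0, -18, -42, 0, 0, 0, 0], [0, -18, -42, 0, 0, 0, 0], [0, -17, -41, 0, 0, 0, 0], [0, 0, 0, 0, 0, 0, 0.12], [0, 0, 0, 0, 0, 0, 0.12], [0, 0, 0, 0, 0, 0, 0], [0, 0, 0, 0, 0, 0, 0]],
  ],
)

```text
time_s: 16.02
tcp_pos: [0.4714, 0.2938, 0.1796]
ee_rot: [[0.94, -0.341, -0.0], [-0.341, -0.94, -0.0], [-0.0, 0.0, -1.0]]
wrist_force: [0.8, 0.9, 0.3]
gripper_width: 0.225
```

```bash
python3 - <<'E'
from h import *
q=sense();R=np.array(q["ee_rot"]);t=np.array(q["tcp_pos"]);print(t,R.round(3).tolist())
print((R.T@(np.array([.4708,.2967,.0945])-t)*1000).round(1))
p=capture("wrist"); save(p,"l.png",(180,90,220,165),3.6)
E
```

```text
[0.47137781 0.29375744 0.17956513] [[0.94, -0.341, -0.0], [-0.341, -0.94, -0.0], [-0.0, 0.0, -1.0]]
[-1.5 -2.6 85.1]
```

View pics/l.png

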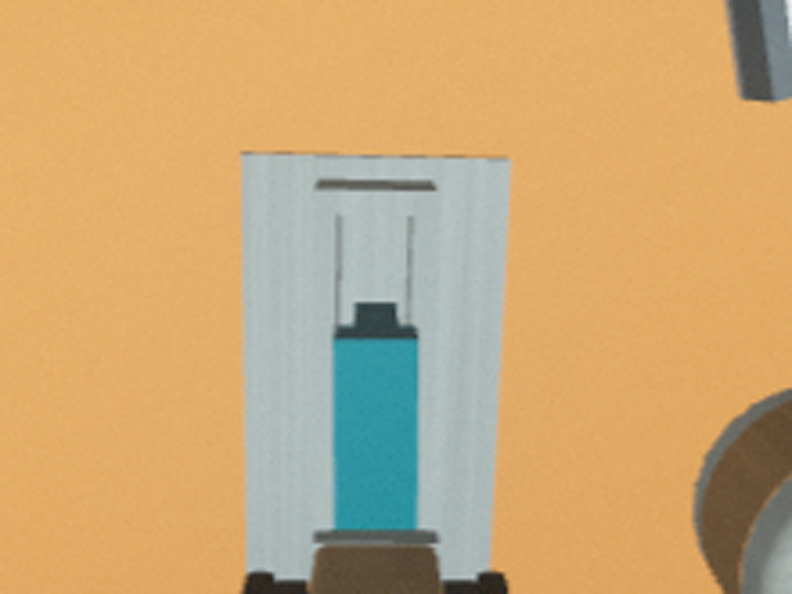

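Emit:
apply_moves(
  steps=[
    [[0, -2, -1, 20, 0, 0, 0], [0, 0, 0, 20, 0, 0, 0], [0, 0, 0, 15, 0, 0, 0], [0, 0, 0, 15, 0, 0, 0], [0, 0, 0, 10, 0, 0, 0], [0, 0, 0, 4, 0, 0, 0], [0, 0, 0, 0, 0, 0, 0]],
  ],
)

```text
time_s: 16.95
tcp_pos: [0.4702, 0.2959, 0.0958]
ee_rot: [[0.94, -0.342, 0.001], [-0.342, -0.94, 0.0], [0.001, -0.001, -1.0]]
wrist_force: [2.9, -1.2, -1.5]
gripper_width: 0.226
```

Emit:
apply_moves(
  steps=[
    [[0, 0, 0, 1, 0, 0, 0], [0.5, 0, 0, 0, 0, 0, 0], [0.5, 0, 0, 0, 0, 0, 0], [0.8, 0, 0, 0, 0, 0, 0], [1, 0, 0, 0, 0, 0, 0], [1, 0, 0, 0, 0, 0, 0], [1, 0, 0, 0, 0, 0, 0], [1, 0, 0, 0, 0, 0, 0], [1, 0, 0, 0, 0, 0, 0], [1, 0, 0, 0, 0, 0, 0]],
  ],
)

```text
time_s: 18.2
tcp_pos: [0.4696, 0.2958, 0.0946]
ee_rot: [[0.94, -0.342, -0.0], [-0.342, -0.94, 0.0], [-0.0, -0.0, -1.0]]
wrist_force: [0.7, -0.3, 0.4]
gripper_width: 0.997
```

```bash
python3 - <<'E'
from h import *
q=sense();print(q["gripper_width"],q["wrist_force"],q["tcp_pos"])
p=capture("wrist")
for m in masks_of(p,"rake_grip")[:2]: print(m["confidence"],m["box"])
E
```

```text
0.9967107501998146 [ 0.70731786 -0.27409592  0.40404815] [0.4696414  0.29583648 0.09455324]
```

Released. Rising straight up.

Emit:
apply_moves(
  steps=[
    [[1, 0, 0, -20, 0, 0, 0], [1, 0, 0, -35, 0, 0, 0], [1, 0, 0, -40, 0, 0, 0], [1, 0, 0, -40, 0, 0, 0], [1, 0, 0, -20, 0, 0, 0], [1, 0, 0, 0, 0, 0, 0], [1, 0, 0, 0, 0, 0, 0]],
  ],
)

```text
time_s: 19.18
tcp_pos: [0.469, 0.2954, 0.2482]
ee_rot: [[0.94, -0.342, -0.002], [-0.342, -0.94, -0.001], [-0.001, 0.002, -1.0]]
wrist_force: [-0.2, 0.4, 0.0]
gripper_width: 0.999
```

```bash
python3 - <<'E'
from h import *
sticks("side","wrist","scene")
p=capture("wrist");s=capture("side")
im=np.zeros((600,800,3),np.uint8); im[:420,:560]=p["color"][:,:,::-1]
im[:300,562:]=cv2.resize(s["color"][290:420,150:253,::-1],(238,300)); im[300:,562:]=cv2.resize(s["color"][200:340,220:340,::-1],(238,300))
cv2.imwrite("pics/m.png",im)
E
```

```text
wrist 0.98 [441.  37.] tray xy [[31.0, 46.0], [-41.0, 48.0]]
wrist 0.95 [486.  32.] tray xy [[20.0, 2.0], [-42.0, 3.0]]
wrist 0.59 [550.  19.] tray xy [[5.0, -61.0], [-32.0, -60.0]]
scene 0.66 [298. 223.] tray xy [[-37.0, -5.0], [32.0, -5.0]]
scene 0.59 [311. 218.] tray xy [[-35.0, 40.0], [37.0, 40.0]]
scene 0.42 [285. 229.] tray xy [[-36.0, -49.0], [35.0, -47.0]]
```

View pics/m.png

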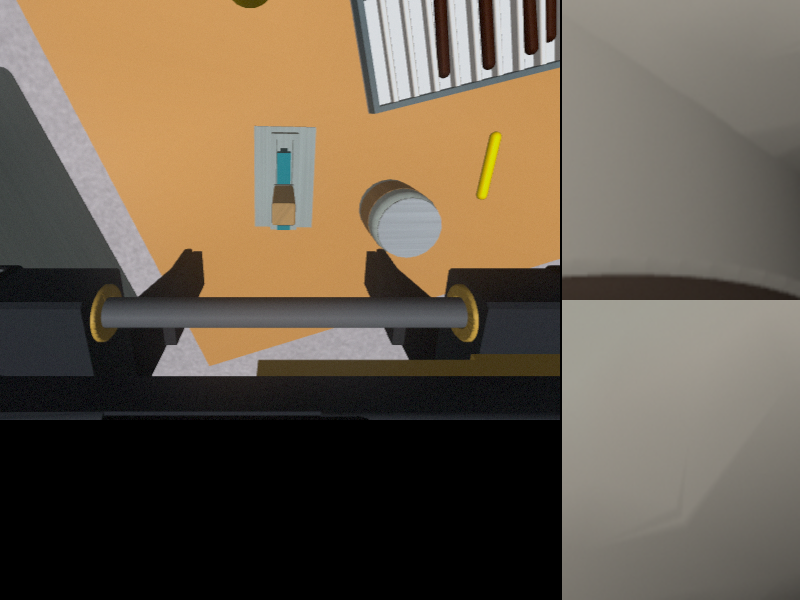

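The rake stands upright in the slot (283,190), the gripper is clear of it, and the sticks are still in their grooves (445–550, 40).

```bash
python3 -c "
from h import *
print(r.finish_job())"
```

```text
the job is handed in; nothing more can be done
None
```

All four chocolate sticks lie in grooves, and the rake is back in its rest, teeth down and released. I handed the job in at about 19 s on the robot's clock.

- **Combing:** I swept the rake across the tray from +y to -y, about 6 mm over the ribs. It rode up on one half-sunk stick with a force of about 13 N. I lifted it, the stick dropped into its groove, and the rest of the sweep ran without resistance.
- **Stick checks:** After I lifted the rake clear, the wrist and side cameras put the sticks at tray y of about +44, 0, -44 and -64 mm, which match grooves +44, 0, -44 and -66.
- **Rake and other things:** The last wrist picture shows the rake upright in the slot and the gripper clear of it, with the can and the yellow stick undisturbed. I did not measure the other bystanders again, but nothing suggested contact with them.
- **Gaps in the last check:** The arm blocked the side camera, and the wrist and scene views each found only three of the four sticks. The fourth is partly in view in the last wrist picture, in a groove.
- **Tray position:** My first estimate of the tray's position was off by about 2 mm in y, which I corrected before combing.

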